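# Put the spare parts back in their stock bins

## Task

Put the four loose spare parts on the bench - bearing, castle nut, sprocket and spark plug - back in stock, each in the orange bin that already holds others of its kind. Set each one down (do not drop or throw it) so that it lies flat on the free floor at the front of its bin, not on top of the others or propped on a wall; leave the tape roll and the chrome socket where they are.

Things in the scene. Friction and masses are not known exactly. Their poses are not given: they have to be found in the camera images.
- bearing: Loose ball bearing lying flat on the bench: a steel ring 47 mm across and 14 mm thick with a black seal and a 20 mm hole. Origin: centre of its underside, z up. 0.08 to 0.13 kg.
- nut: Loose castle nut lying flat on the bench: steel hexagon 30 mm across flats (34.6 mm across corners), 16 mm high, under a slotted round crown 27 mm across; 24 mm high in all, hole 18 mm. Origin: centre of its underside, z up; two of its flats face +y and -y, the others every 60 degrees. 0.07 to 0.11 kg.
- sprocket: Loose small chain sprocket lying flat on the bench: toothed steel plate 54 mm across the tooth tips and 7 mm thick, with a round boss on top, 32 mm across, reaching 15 mm above the bench. Origin: centre of its underside, z up. 0.11 to 0.18 kg.
- plug: Loose spark plug, 84 mm long, lying on a flat of its steel hexagon (21 mm across flats, 13 mm long, 24 mm wide as it lies). Origin: on its axis, mid-hexagon, near its centre of mass, 10.5 mm above what it lies on; x runs along it to the white insulator and terminal, which end at +48 mm; thread (14 mm across) ends at -36 mm. 0.04 to 0.07 kg.
- bin_bearing: Orange open-fronted stock bin with two bearings lying side by side at its rear. Origin: centre of underside; x from front lip to rear wall, y across, z up. 150 mm (x) by 120 mm (y), floor 3 mm, walls 2.5 mm thick; rear and sides 55 mm high, sides sloping over the front 45 mm to the front lip, 22 mm high. Fixed. Floor free from the lip back to x = +23 mm, middle about x = -28 mm.
- bin_nut: Orange open-fronted stock bin with three castle nuts in a row at its rear. Origin: centre of underside; x from front lip to rear wall, y across, z up. 150 mm (x) by 120 mm (y), floor 3 mm, walls 2.5 mm thick; rear and sides 55 mm high, sides sloping over the front 45 mm to the front lip, 22 mm high. Fixed. Floor free from the lip back to x = +35 mm, middle about x = -28 mm.
- bin_sprocket: Orange open-fronted stock bin with two sprockets lying side by side at its rear. Origin: centre of underside; x from front lip to rear wall, y across, z up. 150 mm (x) by 120 mm (y), floor 3 mm, walls 2.5 mm thick; rear and sides 55 mm high, sides sloping over the front 45 mm to the front lip, 22 mm high. Fixed. Floor free from the lip back to x = +18 mm, middle about x = -28 mm.
- bin_plug: Orange open-fronted stock bin with two spark plugs lying across it (along y) at its rear. Origin: centre of underside; x from front lip to rear wall, y across, z up. 150 mm (x) by 120 mm (y), floor 3 mm, walls 2.5 mm thick; rear and sides 55 mm high, sides sloping over the front 45 mm to the front lip, 22 mm high. Fixed. Floor free from the lip back to x = +19 mm, middle about x = -28 mm.
- tape: Roll of black insulating tape lying flat among the parts, 60 mm across, 19 mm high, with a 35 mm hole. Not a spare part: stays where it is. Origin: centre of its underside.
- socket: Chrome wrench socket standing among the parts, a plain round cylinder 33 mm across and 42 mm high, open at the top. Not a spare part: stays where it is. Origin: centre of its underside.
Not all that is in view belongs to the job. Leave any purple look-alike of the plug alone.

How it is judged (in metres and radians):
At the end, for the whole second after the job is handed in: Each part is on its own bin's floor: origin at x -68 to 12 mm (nut 20), y within 50 mm of the bin's origin, at most 22 (bearing), 32 (nut), 23 (sprocket), 20 mm (plug) above the bin's underside; flat within 0.15 rad, either way up (plug: axis level within 0.27 rad); at rest, under 20 mm/s (x of bearing in the frame of bin_bearing between -0.068 and 0.012 m and y of bearing in the frame of bin_bearing between -0.05 and 0.05 m and z of bearing in the frame of bin_bearing below 0.022 m and angle between the z axis of bearing and the z axis of bin_bearing, either way round below 0.15 rad and linear speed of each of bearing, nut, sprocket, plug below 0.02 m/s and x of nut in the frame of bin_nut between -0.068 and 0.02 m and y of nut in the frame of bin_nut between -0.05 and 0.05 m and z of nut in the frame of bin_nut below 0.032 m and angle between the z axis of nut and the z axis of bin_nut, either way round below 0.15 rad and x of sprocket in the frame of bin_sprocket between -0.068 and 0.012 m and y of sprocket in the frame of bin_sprocket between -0.05 and 0.05 m and z of sprocket in the frame of bin_sprocket below 0.023 m and angle between the z axis of sprocket and the z axis of bin_sprocket, either way round below 0.15 rad and x of plug in the frame of bin_plug between -0.068 and 0.012 m and y of plug in the frame of bin_plug between -0.05 and 0.05 m and z of plug in the frame of bin_plug below 0.02 m and angle between the x axis of plug and the z axis of bin_plug, either way round above 1.3 rad); the robot touches nothing.
It fails at once if a spare part is dropped or thrown: it moves faster than 0.7 m/s (a free fall of 25 mm) while the fingers do not touch it ((linear speed of bearing above 0.7 m/s and contact force between bearing and the fingers below 0.05 N) or (linear speed of nut above 0.7 m/s and contact force between nut and the fingers below 0.05 N) or (linear speed of sprocket above 0.7 m/s and contact force between sprocket and the fingers below 0.05 N) or (linear speed of plug above 0.7 m/s and contact force between plug and the fingers below 0.05 N)).
It fails at once if the tape roll or the socket is moved more than 30 mm (distance of any of tape, socket from where it was at the start of the episode above 0.03 m).
It also fails if it takes over 120 s, if anything falls off the work surface, if the arm or the gripper's body presses on something with over 40 N, if the wrist force passes 120 N, or if a joint passes its speed limit or range.

## Robot

A 6-joint arm with a two-finger parallel gripper is mounted at the origin on the work surface. World frame = base frame: x ahead of the robot, y to its left, z up, the work surface at z = 0. Lengths are in mm, angles in rad, forces in N, time in s.
With the tool pointing down it reaches from about 300 to 775 mm from the base axis. Payload 14.6 kg.
Tool frame: the origin (TCP) lies between the finger pads; the fingertips stand manip.tip_reach ahead of it and the grasp point (between the pads) lies 5 mm behind it (manip.tip_reach is the distance from the TCP to the fingertips, in mm); z points along the fingers, y is the line along which they close (so a half turn about z gives the same grasp; the last joint's range is limited). The gripper opens to 94 mm and grips with 3 to 60 N. Pads are 16 mm wide; open, the fingers measure 119 mm over their backs; the gripper's body (75 mm by 177 mm) begins 78 mm behind the grasp point.
Start: joints at [1.237, 0.3, 1.521, -0, 1.321, -0.067], TCP at [145.003, 530.531, 219.446] pointing down, gripper open.
Joint ranges: [-3.03, 3.03], [-0.79, 2.21], [0.23, 2.52], [-1.04, 4.18], [0, 3.07], [-2.55, 2.55]. Speed limits (rad/s): [2.22, 2.22, 2.57, 3.14, 3.14, 3.14].

## Interface

Orientations are given as [roll, pitch, yaw] about the fixed x, y, z axes, in that order (R = Rz(yaw) Ry(pitch) Rx(roll)).
In Python, from cell import manip gives the robot as it stands. The module is installed in compiled form; this text tells all that it offers.
- The arm moves only by the shell command python3 -m creep 'ROWS' [FORCE]. ROWS is JSON, a list of rows, each a list of 3 entries, a list of its own where there are three numbers: the opening, from -1 (shut) to 1 (fully open), then the shift along the tool's x, y, z in cm, then the turn about the tool's z in units of 5 degrees (1.0 is 5 degrees). In form: [[grip, [tx, ty, tz], roll], ...]. A call has 1 to 12 rows; each row is the pose to reach, as a shift and turn from the pose commanded when the call began, along the tool's axes at that moment; what a row does not reach only later rows make up. A row lasts 1/10 s, in which the tool goes at most 50 mm and 8.59 degrees, less where a joint would pass 70% of its speed; a pose out of reach is approached as far as the arm can. A call with a gripper value outside its range is refused whole. The fingers move at their own pace and stop on an object; FORCE is the grip in N (left out, the last holds). Time passes only in rows, so rows that repeat a pose let the fingers close. It gives the time, the measured TCP pose, the force, the opening and the grip force at its end, in the units of the state.
- manip.read_state(): the state, without advancing time (a new reading comes with each control period).
- manip.camera(name): name is "scene" or "top" or "wrist"; returns the picture (480x640x3 uint8, red, green, blue); there is no depth.
- manip.camera_params(name): a dict with "fovy" (degrees; the focal length in pixels is half the picture's height over the tangent of half this angle, whatever the lens; pixels are square), "cx", "cy" (the principal point, pixels), "k1" (the pictures are not rectified: a ray, as slopes to the right and down, at radius r is drawn at 1 + k1 r^2 times it, then the intrinsics apply), "origin" and "attitude" of the camera in the world. Camera axes: x right, y down, z forward; pixel columns grow to the right and rows downward; lengths in mm; the calibration is good to about 2 mm. A picture is of the moment at which its call begins: read the wrist's pose just before it. camera_params takes no time and is no camera call; for the wrist camera it gives the pose at the moment of the call.
- manip.sign_off(): hands the job in; it is judged then, once.
The state is a dict: "clock": time; "joints": joint angles; "qd": joint speeds; "effort": joint torques, N m; "eef_pos": TCP position; "eef_rot": TCP orientation; "wrist_force": force on the tool from outside, world axes, zero at the start; "moment": the same for the moment, N m; "finger_gap": finger opening in mm; "finger_force": force on a finger pad.
Only numpy, scipy, OpenCV 4.12 (cv2) and the standard library are available. Lean on these libraries where they do the work, as an engineer would, in place of code of your own. Each camera call takes 0.05 s, during which the arm holds its last target. There are 200 camera calls.

## Working session

There is one attempt and no reset: what is moved stays moved. The work goes in short steps, Python scripts to look and compute and a shell command to move; the robot and the scene stay as the last step left them, time stands still between calls to the robot, and variables do not carry over. Pictures are saved under pics/ and viewed, at most 14 in all, crops included, and the job is handed in when it is done.

```bash
mkdir -p pics
cat > h.py <<'E'
import numpy as np, cv2
from scipy.spatial.transform import Rotation as Ro
from cell import manip
def snap(name,fn):
    p=manip.camera_params(name); im=manip.camera(name); cv2.imwrite('pics/'+fn,im[:,:,::-1]); return p,im
def att(p):
    a=np.array(p['attitude'],float)
    if a.shape==(3,3): return a
    return Ro.from_euler('xyz',a).as_matrix() if a.size==3 else Ro.from_quat(a).as_matrix()
def px2w(p,u,v,z):
    f=240/np.tan(np.radians(p['fovy'])/2); d=np.array([(u-p['cx'])/f,(v-p['cy'])/f]); s=d.copy()
    for _ in range(20): s=d/(1+p['k1']*(s@s))
    r=att(p)@np.array([s[0],s[1],1]); o=np.array(p['origin'],float)
    return o+r*(z-o[2])/r[2]
def w2px(p,X):
    f=240/np.tan(np.radians(p['fovy'])/2); c=att(p).T@(np.array(X,float)-p['origin']); s=c[:2]/c[2]
    s=s*(1+p['k1']*(s@s)); return f*s+[p['cx'],p['cy']]
E
python3 - <<'E'
from h import *
for n in('top','scene','wrist'):
    p,im=snap(n,n+'0.png'); print(n,p)
print(manip.tip_reach,manip.read_state())
E
```

```text
top {'fovy': 47.919911108526584, 'cx': 313.8541668674433, 'cy': 239.02485839316705, 'k1': -0.04997512971882778, 'origin': array([ 286.39146269,    4.88898674, 1144.81358215]), 'attitude': array([-2.94552907,  0.00327838, -1.59526114])}
scene {'fovy': 44.851621163605024, 'cx': 333.2578715156533, 'cy': 227.38900401985944, 'k1': -0.03362067433917898, 'origin': array([1192.34311892, -142.67066693,  964.39985449]), 'attitude': array([-2.49736111e+00, -2.35806759e-03,  1.36154763e+00])}
wrist {'fovy': 71.60486272723718, 'cx': 322.25643626376126, 'cy': 241.52254411545238, 'k1': -0.013643262683672714, 'origin': array([ 64.83327448, 552.79014881, 384.7507578 ]), 'attitude': array([2.85297738e+00, 2.00145136e-03, 1.30388850e+00])}
14.0 {'clock': 0.15, 'joints': array([ 1.23742734e+00,  3.00346762e-01,  1.52139426e+00, -3.09353040e-05,
        1.32071370e+00, -6.65592634e-02]), 'qd': array([-8.36790190e-04, -2.77240523e-03, -8.72180767e-04, -2.99266811e-05,
       -1.52507442e-04,  2.28619833e-04]), 'effort': array([ 9.45196348e-06, -5.31972671e+01, -3.52811551e+01,  7.07714190e-02,
        2.36246927e-02, -6.66241795e-05]), 'eef_pos': array([144.94180461, 530.37690512, 219.03356875]), 'eef_rot': array([-3.14073051e+00, -2.74359658e-05,  2.87479058e+00]), 'wrist_force': array([-0.1915189 , -0.18966114,  0.55462128]), 'moment': array([0.00148349, 0.03126978, 0.01457892]), 'finger_force': 0.0, 'finger_gap': 93.9550257780799}
```

View pics/top0.png

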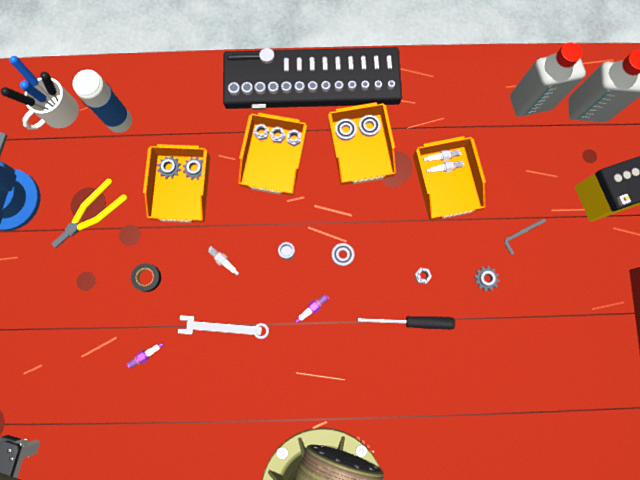

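View pics/scene0.png

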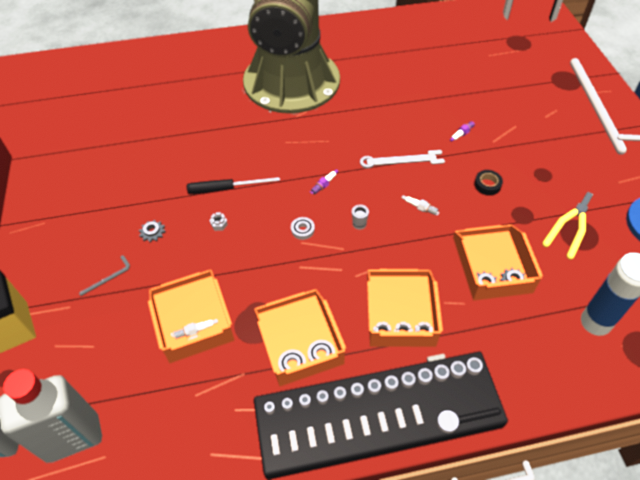

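The top view shows, from left to right: tape (145,277), white plug (223,260), socket (286,250), bearing (343,254), castle nut (423,275) and sprocket (487,278). The bins are sprocket (176,184), nut (272,153), bearing (362,144) and plug (450,178). The plug candidates are (223,260), (312,308) and (145,355). The last two are purple look-alikes, so the white and steel one at (223,260) is the right one. I'll confirm that in an enlarged crop.

Run:
```python
from h import *
im=cv2.imread('pics/top0.png'); a=im[225:305,125:325]; b=im[225:305,320:520]
cv2.imwrite('pics/c1.png',cv2.resize(np.vstack([a,b]),None,fx=3.75,fy=3.75,interpolation=cv2.INTER_CUBIC))
c=im[95:230,140:340]; cv2.imwrite('pics/c2.png',cv2.resize(im[95:230,140:490],None,fx=2.28,fy=2.28,interpolation=cv2.INTER_CUBIC))
```

```text
(no output)
```

View pics/c1.png

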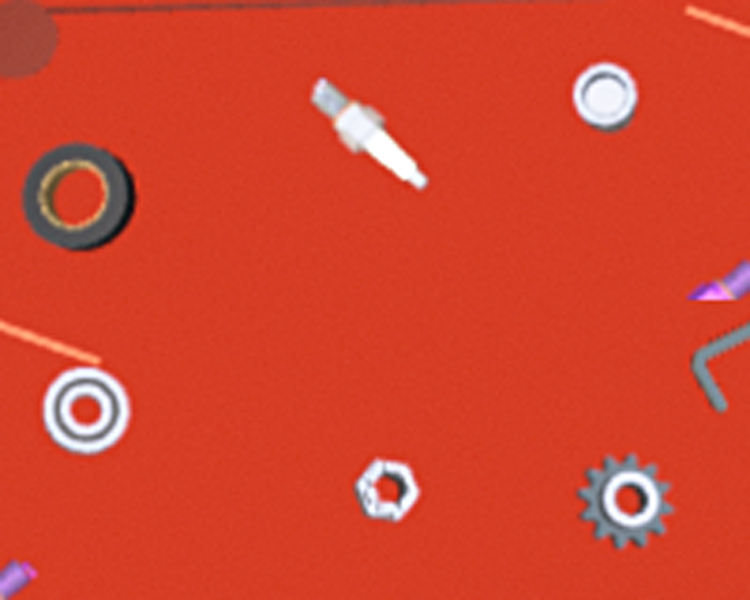

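View pics/c2.png

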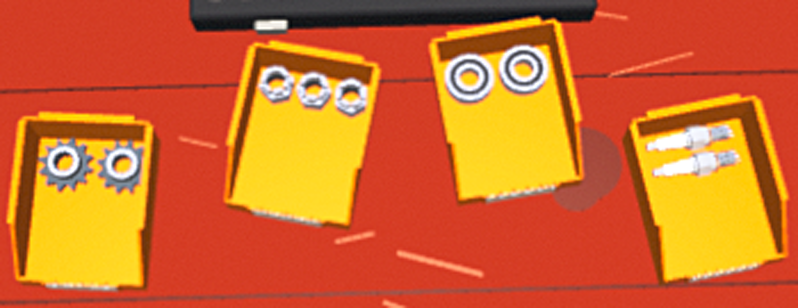

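The crop confirms that the white and steel plug is the real one: hexagon at (221,259), thread end up-left, insulator down-right. The bin crop shows each bin's rim corners, and I'll measure from those.

```bash
cat > meas.py <<'E'
from h import *
p=manip.camera_params('top')
T=lambda x,y:(125+x/3.75,225+y/3.75) if y<300 else (320+x/3.75,225+(y-300)/3.75)
B=lambda x,y:(140+x/2.28,95+y/2.28)
for n,c,z in(('bearing',(87,410),14),('nut',(387,490),16),('spr',(627,500),7),('tape',(79,196),19),('sock',(605,96),42)):
    print(n,px2w(p,*T(*c),z)[:2].round(1))
h,a,b=[px2w(p,*T(*c),10.5)[:2] for c in((360,127),(318,87),(424,184))]
d=b-a; print('plug',h.round(1),np.hypot(*d).round(1),np.hypot(*(b-h)).round(1),'yaw',np.degrees(np.arctan2(d[1],d[0])).round(1))
for n,c in dict(spr=[(23,117),(158,122),(18,283),(146,288)],nut=[(255,43),(380,65),(226,206),(350,225)],bear=[(432,40),(556,20),(458,200),(583,180)],plug=[(628,108),(760,97),(662,282),(787,258)]).items():
    rl,rr,fl,fr=[px2w(p,*B(*q),z)[:2] for q,z in zip(c,(55,55,22,22))]
    x=(rl+rr-fl-fr)/2; y=(rl-rr+fl-fr)/2
    yaw=np.arctan2(x[1],x[0]); ya2=np.arctan2(-y[0],y[1]); cen=(rl+rr+fl+fr)/4
    print(n,'L',np.hypot(*x).round(1),'W',np.hypot(*(rl-rr)).round(1),np.hypot(*(fl-fr)).round(1),'cen',cen.round(1),'yaw',np.degrees([yaw,ya2]).round(1))
E
python3 meas.py
```

```text
bearing [476.3 -58.4]
nut [ 426.2 -225.2]
spr [ 417.9 -363.3]
tape [436.7 358.8]
sock [482.4  60.8]
plug [473.6 201.9] 83.4 49.5 yaw -133.3
spr L 152.6 W 128.1 121.6 cen [634.  291.7] yaw [-4.6 -3.9]
nut L 151.9 W 120.9 119.5 cen [695.4  87.4] yaw [-12.1 -11.4]
bear L 150.6 W 120.1 121.1 cen [ 715.3 -107.6] yaw [8.2 8.3]
plug L 156.7 W 125.9 121.9 cen [ 635.  -294.6] yaw [9.2 6.7]
```

```bash
cat > go.py <<'E'
import sys
from h import *
def plan(x,y,z,closing,label=''):
    s=manip.read_state(); R=Ro.from_euler('xyz',s['eef_rot']).as_matrix()
    d=R.T@(np.array([x,y,z])-s['eef_pos'])/10
    cur=np.degrees(np.arctan2(R[1,1],R[0,1])); q1=np.degrees(np.arctan2(y,x)); qc=np.degrees(np.arctan2(s['eef_pos'][1],s['eef_pos'][0]))
    q6=np.degrees(s['joints'][5])
    for c in (closing,closing+180,closing-180,closing+360):
        t=-(c-cur); q6n=q6+t+(q1-qc)
        if abs(q6n)<140: print(label,'shift',d.round(2),'roll',round(t/5,2),'-> q6',round(q6n))
if __name__=='__main__': plan(*map(float,sys.argv[1:5]))
E
python3 go.py 473.6 201.9 140 -43.3
```

```text
shift [-40.36 -23.01   7.92] roll 23.6 -> q6 63
 shift [-40.36 -23.01   7.92] roll -12.4 -> q6 -117
```

```bash
python3 -m creep '[[1,[-40.4,-23,7.9],23.6],[1,[-40.4,-23,7.9],23.6],[1,[-40.4,-23,7.9],23.6],[1,[-40.4,-23,7.9],23.6],[1,[-40.4,-23,7.9],23.6],[1,[-40.4,-23,7.9],23.6],[1,[-40.4,-23,7.9],23.6],[1,[-40.4,-23,7.9],23.6],[1,[-40.4,-23,7.9],23.6],[1,[-40.4,-23,7.9],23.6],[1,[-40.4,-23,7.9],23.6],[1,[-40.4,-23,7.9],23.6]]' 25; python3 go.py 473.6 201.9 140 -43.3
```

```text
clock: 1.35
eef_pos: [474.4, 201.3, 139.9]
eef_rot: [-3.141, 0.001, 1.067]
wrist_force: [-0.9, 0.4, -0.0]
finger_gap: 94.0
finger_force: 0.0
 shift [ 0.01 -0.09 -0.01] roll 2.89 -> q6 62
 shift [ 0.01 -0.09 -0.01] roll -33.11 -> q6 -118
```

```bash
python3 -m creep '[[0,[0,-0.1,0],2.9],[0,[0,-0.1,0],2.9],[0,[0,-0.1,0],2.9],[0,[0,-0.1,0],2.9],[0,[0,-0.1,0],2.9]]'
python3 - <<'E'
from h import *
p,im=snap('wrist','w1.png'); print(w2px(p,[473.6,201.9,10.5]))
E
```

```text
clock: 1.85
eef_pos: [473.1, 202.6, 140.4]
eef_rot: [-3.142, 0.0, 0.824]
wrist_force: [0.3, -0.4, -0.2]
finger_gap: 57.3
finger_force: 0.0
[323.12840405 237.14485523]
```

View pics/w1.png

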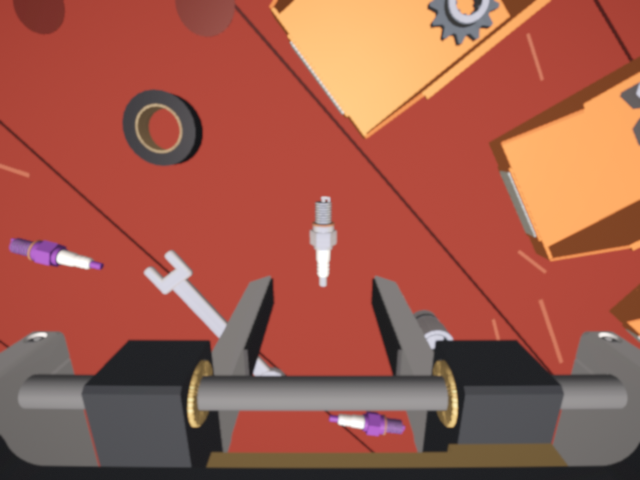

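The wrist view shows the plug hexagon at (323,237), exactly where predicted, with its axis vertical in the image. I'll descend and grip.

```bash
python3 -m creep '[[0,[0,0,4],0],[0,[0,0,8],0],[0,[0,0,11],0],[0,[0,0,12.4],0],[0,[0,0,12.4],0],[0,[0,0,12.4],0],[-1,[0,0,12.4],0],[-1,[0,0,12.4],0],[-1,[0,0,12.4],0],[-1,[0,0,12.4],0],[-1,[0,0,12.4],0],[-1,[0,0,12.4],0]]' 25; python3 -m creep '[[-1,[0,0,0],0],[-1,[0,0,-2],0],[-1,[0,0,-5],0],[-1,[0,0,-9],0],[-1,[0,0,-12],0],[-1,[0,0,-12],0],[-1,[0,0,-12],0]]'; python3 go.py 608 -293 135 8
```

```text
clock: 3.1
eef_pos: [473.4, 202.7, 16.7]
eef_rot: [3.141, -0.0, 0.822]
wrist_force: [-1.0, -0.9, 5.4]
finger_gap: 22.6
finger_force: 25.0
clock: 3.8
eef_pos: [473.0, 202.6, 136.1]
eef_rot: [-3.142, -0.0, 0.822]
wrist_force: [-0.6, 0.9, -1.1]
finger_gap: 22.3
finger_force: 25.0
 shift [-27.1   43.63   0.11] roll -10.18 -> q6 -38
```

```bash
python3 -m creep '[[-1,[-27.1,43.6,0],-10.2],[-1,[-27.1,43.6,0],-10.2],[-1,[-27.1,43.6,0],-10.2],[-1,[-27.1,43.6,0],-10.2],[-1,[-27.1,43.6,0],-10.2],[-1,[-27.1,43.6,0],-10.2],[-1,[-27.1,43.6,0],-10.2],[-1,[-27.1,43.6,0],-10.2],[-1,[-27.1,43.6,0],-10.2],[-1,[-27.1,43.6,0],-10.2],[-1,[-27.1,43.6,0],-10.2],[-1,[-27.1,43.6,0],-10.2]]'; python3 -m creep '[[-1,[0,0,0],0],[-1,[0,0,0],0],[-1,[0,0,0],0]]'; python3 go.py 608 -293 20 8;python3 - <<'E'
from h import *
p,im=snap('wrist','w2.png')
E
```

```text
clock: 5.0
eef_pos: [607.0, -297.1, 133.0]
eef_rot: [-3.139, -0.002, 1.708]
wrist_force: [-0.3, 1.0, -0.9]
finger_gap: 22.5
finger_force: 25.0
clock: 5.3
eef_pos: [608.0, -291.4, 136.2]
eef_rot: [-3.141, -0.0, 1.713]
wrist_force: [0.4, 1.3, 0.1]
finger_gap: 22.8
finger_force: 25.0
 shift [-1.600e-01 -1.000e-02  1.162e+01] roll 0.03 -> q6 -37
```

View pics/w2.png

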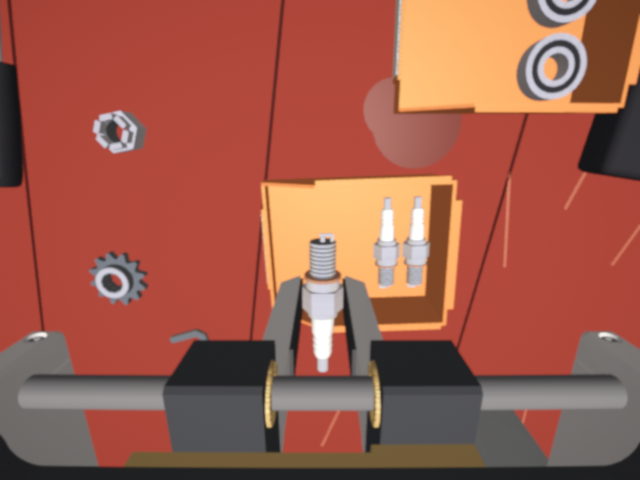

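The plug is held level, and the free floor at the front of the plug bin is directly below it. I'll lower it and release.

```bash
python3 -m creep '[[-1,[-0.2,0,4],0],[-1,[-0.2,0,8],0],[-1,[-0.2,0,10],0],[-1,[-0.2,0,11],0],[-1,[-0.2,0,11.4],0],[-1,[-0.2,0,11.6],0],[-1,[-0.2,0,11.6],0],[-1,[-0.2,0,11.6],0],[-0.1,[-0.2,0,11.6],0],[-0.1,[-0.2,0,11.6],0],[-0.1,[-0.2,0,11.6],0],[-0.1,[-0.2,0,11.6],0]]';  python3 -m creep '[[-0.1,[0,0,0],0],[-0.1,[0,0,-2],0],[-0.1,[0,0,-6],0],[-0.1,[0,0,-11],0],[-0.1,[0,0,-14],0],[-0.1,[0,0,-14],0]]'; python3 go.py 417.9 -363.3 150 49
```

```text
clock: 6.55
eef_pos: [608.3, -294.7, 20.6]
eef_rot: [3.141, 0.0, 1.712]
wrist_force: [1.8, 0.9, 0.7]
finger_gap: 42.0
finger_force: 0.0
clock: 7.15
eef_pos: [609.7, -295.5, 166.0]
eef_rot: [3.135, 0.005, 1.712]
wrist_force: [0.6, 0.8, -0.5]
finger_gap: 42.1
finger_force: 0.0
 shift [ -4.01 -19.96   1.49] roll -8.18 -> q6 -93
 shift [ -4.01 -19.96   1.49] roll 27.82 -> q6 87
```

```bash
python3 -m creep '[[0.1,[-4,-20,1.5],0],[0.1,[-4,-20,1.5],0],[0.1,[-4,-20,1.5],0],[0.1,[-4,-20,1.5],0],[0.1,[-4,-20,1.5],0],[0.1,[-4,-20,1.5],0],[0.1,[-4,-20,1.5],0],[0.1,[-4,-20,1.5],0]]'; python3 go.py 417.9 -363.3 150 8;python3 - <<'E'
from h import *
p,im=snap('wrist','w3.png'); print(w2px(p,[417.9,-363.3,7]),w2px(p,[417.9,-363.3,15]),w2px(p,[426.2,-225.2,16]))
E
```

```text
clock: 7.95
eef_pos: [416.8, -361.9, 145.1]
eef_rot: [-3.142, -0.0, 1.713]
wrist_force: [0.1, -1.3, -0.7]
finger_gap: 51.5
finger_force: 0.0
 shift [-0.15  0.09 -0.49] roll 0.03 -> q6 -53
 shift [-0.15  0.09 -0.49] roll 36.03 -> q6 127
[323.04779281 236.06109396] [323.06328847 238.3917544 ] [357.53752454  77.76426301]
```

View pics/w3.png

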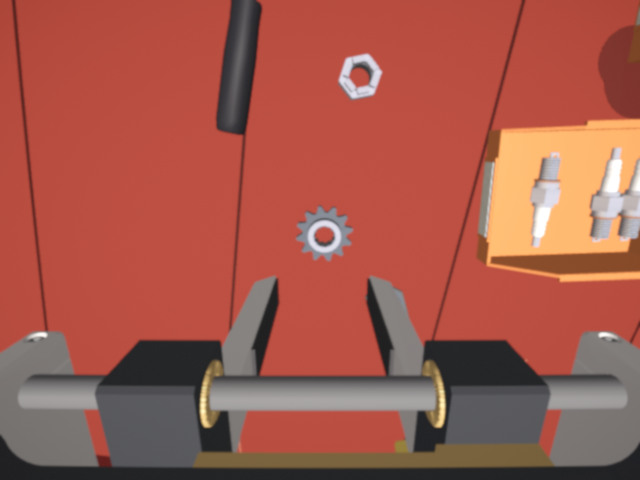

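Plug lies flat at (546,195) in its bin, clear of the other two. The sprocket is at (324,234), within 1 mm of the prediction. I'll grip its boss.

```bash
python3 -m creep '[[0.1,[-0.1,0.1,4],0],[0.1,[-0.1,0.1,8],0],[0.1,[-0.1,0.1,11],0],[0.1,[-0.1,0.1,12.2],0],[0.1,[-0.1,0.1,12.2],0],[0.1,[-0.1,0.1,12.2],0],[-1,[-0.1,0.1,12.2],0],[-1,[-0.1,0.1,12.2],0],[-1,[-0.1,0.1,12.2],0],[-1,[-0.1,0.1,12.2],0],[-1,[-0.1,0.1,12.2],0]]' 30; python3 -m creep '[[-1,[0,0,0],0],[-1,[0,0,-1],0],[-1,[0,0,-3],0],[-1,[0,0,-7],0],[-1,[0,0,-11],0],[-1,[0,0,-11],0],[-1,[0,0,-11],0]]'; python3 go.py 606 294 135 86
```

```text
clock: 9.1
eef_pos: [417.2, -363.4, 23.9]
eef_rot: [3.141, 0.001, 1.712]
wrist_force: [0.7, 1.3, 5.5]
finger_gap: 30.2
finger_force: 30.0
clock: 9.8
eef_pos: [416.9, -363.3, 134.0]
eef_rot: [3.141, 0.001, 1.712]
wrist_force: [-0.7, 0.6, -1.6]
finger_gap: 30.5
finger_force: 30.0
 shift [62.42 27.96 -0.14] roll -15.58 -> q6 -64
 shift [62.42 27.96 -0.14] roll 20.42 -> q6 116
```

```bash
python3 -m creep '[[-1,[62.4,28,0],-15.6],[-1,[62.4,28,0],-15.6],[-1,[62.4,28,0],-15.6],[-1,[62.4,28,0],-15.6],[-1,[62.4,28,0],-15.6],[-1,[62.4,28,0],-15.6],[-1,[62.4,28,0],-15.6],[-1,[62.4,28,0],-15.6],[-1,[62.4,28,0],-15.6],[-1,[62.4,28,0],-15.6],[-1,[62.4,28,0],-15.6]]' ; python3 go.py 606 294 135 86
```

```text
clock: 10.9
eef_pos: [568.8, 167.1, 131.7]
eef_rot: [-3.141, -0.003, 3.074]
wrist_force: [1.0, -0.4, -1.1]
finger_gap: 30.2
finger_force: 30.0
 shift [-2.86 12.91 -0.35] roll 0.03 -> q6 -64
 shift [-2.86 12.91 -0.35] roll 36.03 -> q6 116
```

```bash
python3 -m creep '[[-1,[-2.8,12.4,0],0],[-1,[-2.8,12.4,0],0],[-1,[-2.8,12.4,0],0],[-1,[-2.8,12.4,0],0],[-1,[-2.8,12.4,0],0],[-1,[-2.8,12.4,0],0]]'; python3 go.py 606 294 28 86;python3 - <<'E'
from h import *
p,im=snap('wrist','w4.png')
E
```

```text
clock: 11.5
eef_pos: [605.4, 285.8, 132.5]
eef_rot: [-3.141, -0.002, 3.072]
wrist_force: [-0.7, 0.1, -1.9]
finger_gap: 30.7
finger_force: 30.0
 shift [-0.02  0.83 10.45] roll 0.01 -> q6 -63
 shift [-0.02  0.83 10.45] roll 36.01 -> q6 117
```

View pics/w4.png

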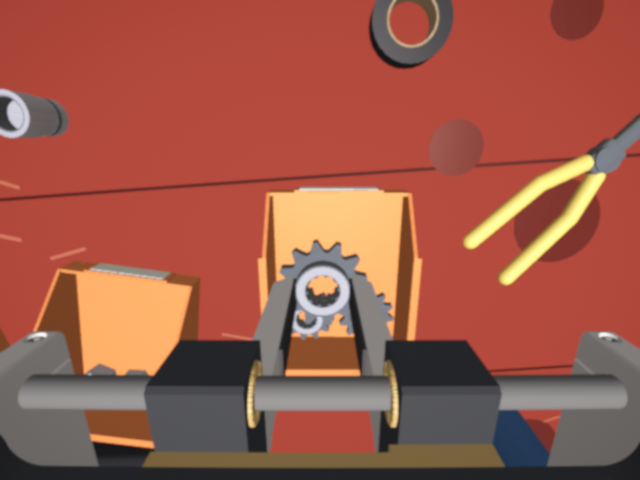

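The sprocket is held level at (324,290), over the free front floor of the sprocket bin. I'll shift 8 mm to centre it and set it down.

```bash
python3 -m creep '[[-1,[0,0.8,3],0],[-1,[0,0.8,6],0],[-1,[0,0.8,8.5],0],[-1,[0,0.8,9.8],0],[-1,[0,0.8,10.3],0],[-1,[0,0.8,10.5],0],[-1,[0,0.8,10.5],0],[-1,[0,0.8,10.5],0],[0,[0,0.8,10.5],0],[0,[0,0.8,10.5],0],[0,[0,0.8,10.5],0],[0,[0,0.8,10.5],0]]';  python3 -m creep '[[0,[0,0,0],0],[0,[0,0,-2],0],[0,[0,0,-6],0],[0,[0,0,-10],0],[0,[0,0,-11.5],0],[0,[0,0,-11.5],0],[0,[0,0,-11.5],0]]'; python3 go.py 426.2 -225.2 140 2;python3 - <<'E'
from h import *
p,im=snap('wrist','w5.png')
E
```

```text
clock: 12.75
eef_pos: [606.4, 295.0, 28.6]
eef_rot: [3.141, 0.0, 3.073]
wrist_force: [0.9, 0.1, 0.1]
finger_gap: 46.9
finger_force: 0.0
clock: 13.45
eef_pos: [605.8, 294.8, 141.8]
eef_rot: [-3.141, -0.002, 3.073]
wrist_force: [-0.0, 0.4, -1.0]
finger_gap: 47.0
finger_force: 0.0
 shift [ 14.37 -53.1    0.25] roll 16.82 -> q6 -33
```

View pics/w5.png

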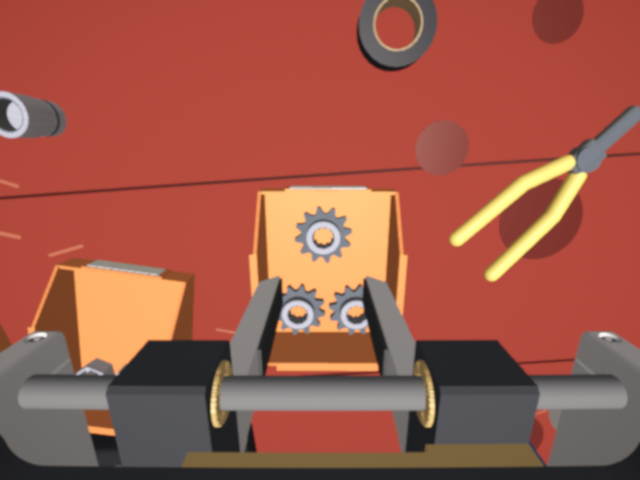

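The sprocket lies flat at (324,235), clear of the stock. Next is the nut.

```bash
python3 -m creep '[[0,[14.4,-53.1,0],16.8],[0,[14.4,-53.1,0],16.8],[0,[14.4,-53.1,0],16.8],[0,[14.4,-53.1,0],16.8],[0,[14.4,-53.1,0],16.8],[0,[14.4,-53.1,0],16.8],[0,[14.4,-53.1,0],16.8],[0,[14.4,-53.1,0],16.8],[0,[14.4,-53.1,0],16.8],[0,[14.4,-53.1,0],16.8],[0,[14.4,-53.1,0],16.8],[0,[14.4,-53.1,0],16.8]]'; python3 -m creep '[[0,[0,0,0],0],[0,[0,0,0],0],[0,[0,0,0],0]]'; python3 go.py 426.2 -225.2 17 2;python3 - <<'E'
from h import *
p,im=snap('wrist','w6.png'); print(w2px(p,[426.2,-225.2,16]),w2px(p,[426.2,-225.2,24]))
cv2.imwrite('pics/c6.png',cv2.resize(im[180:290,260:390,::-1],None,fx=5,fy=5,interpolation=cv2.INTER_CUBIC))
E
```

```text
clock: 14.7
eef_pos: [424.0, -228.9, 141.9]
eef_rot: [-3.139, -0.001, 1.602]
wrist_force: [-0.3, 0.5, 0.4]
finger_gap: 46.9
finger_force: 0.0
clock: 15.0
eef_pos: [426.7, -223.7, 143.0]
eef_rot: [-3.141, -0.001, 1.609]
wrist_force: [-0.4, -0.1, -0.4]
finger_gap: 47.3
finger_force: 0.0
 shift [-0.15 -0.05 12.6 ] roll 0.04 -> q6 -34
[321.65543333 239.32269657] [321.63101199 241.8189495 ]
```

View pics/c6.png

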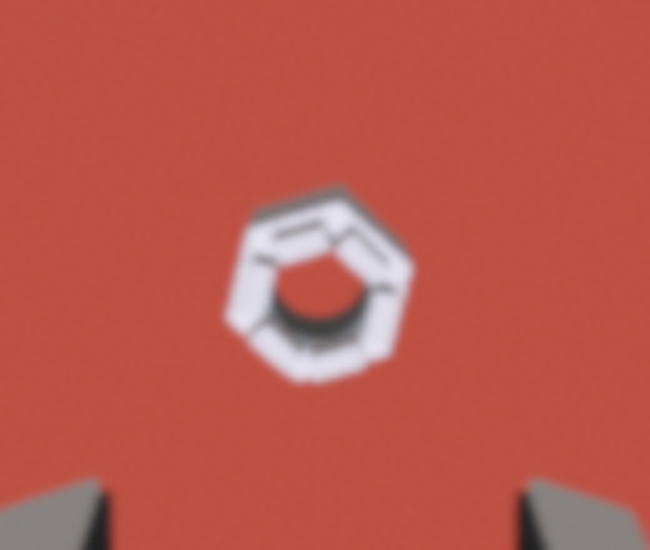

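The nut's hexagon is centred at about pixel (324,239). Its left and right flats are turned about 13° clockwise from the jaws.

Run:
```python
from h import *
from go import plan
p=manip.camera_params('wrist'); c=px2w(p,323.9,238.7,16); print(c)
plan(c[0],c[1],17,2.2-13)
```

```text
[ 428.31199538 -224.68854584   16.        ]
 shift [-0.1   0.16 12.62] roll 2.6 -> q6 -21
```

```bash
python3 -m creep '[[0,[-0.1,0.15,3],1.6],[0,[-0.1,0.15,6],2.6],[0,[-0.1,0.15,9],2.6],[0,[-0.1,0.15,11.5],2.6],[0,[-0.1,0.15,12.6],2.6],[0,[-0.1,0.15,12.6],2.6],[0,[-0.1,0.15,12.6],2.6],[-1,[-0.1,0.15,12.6],2.6],[-1,[-0.1,0.15,12.6],2.6],[-1,[-0.1,0.15,12.6],2.6],[-1,[-0.1,0.15,12.6],2.6],[-1,[-0.1,0.15,12.6],2.6]]' 25; python3 -m creep '[[-1,[0,0,0],0],[-1,[0,0,-1],0],[-1,[0,0,-4],0],[-1,[0,0,-8],0],[-1,[0,0,-12],0],[-1,[0,0,-12],0],[-1,[0,0,-12],0]]'; python3 go.py 668 93 137 -11.7;python3 go.py 668 93 137 78
```

```text
clock: 16.25
eef_pos: [428.2, -226.1, 18.2]
eef_rot: [3.14, 0.0, 1.38]
wrist_force: [-1.4, 0.9, 7.0]
finger_gap: 29.5
finger_force: 25.0
clock: 16.95
eef_pos: [428.0, -226.0, 138.2]
eef_rot: [3.14, 0.001, 1.38]
wrist_force: [-0.1, 0.5, -1.6]
finger_gap: 29.6
finger_force: 25.0
 shift [35.86 17.53  0.13] roll 0.16 -> q6 15
 shift [35.86 17.53  0.13] roll -17.78 -> q6 -74
 shift [35.86 17.53  0.13] roll 18.22 -> q6 106
```

```bash
python3 -m creep '[[-1,[35.9,17.5,0],0],[-1,[35.9,17.5,0],0],[-1,[35.9,17.5,0],0],[-1,[35.9,17.5,0],0],[-1,[35.9,17.5,0],0],[-1,[35.9,17.5,0],0],[-1,[35.9,17.5,0],0],[-1,[35.9,17.5,0],0],[-1,[35.9,17.5,0],0],[-1,[35.9,17.5,0],0],[-1,[35.9,17.5,0],0],[-1,[35.9,17.5,0],0]]'; python3 go.py 668 93 21.5 -11.7;python3 - <<'E'
from h import *
p,im=snap('wrist','w7.png')
E
```

```text
clock: 18.15
eef_pos: [667.3, 92.2, 137.4]
eef_rot: [-3.141, 0.0, 1.379]
wrist_force: [0.3, 0.3, -0.2]
finger_gap: 30.0
finger_force: 25.0
 shift [ 0.09  0.06 11.59] roll 0.14 -> q6 17
```

View pics/w7.png

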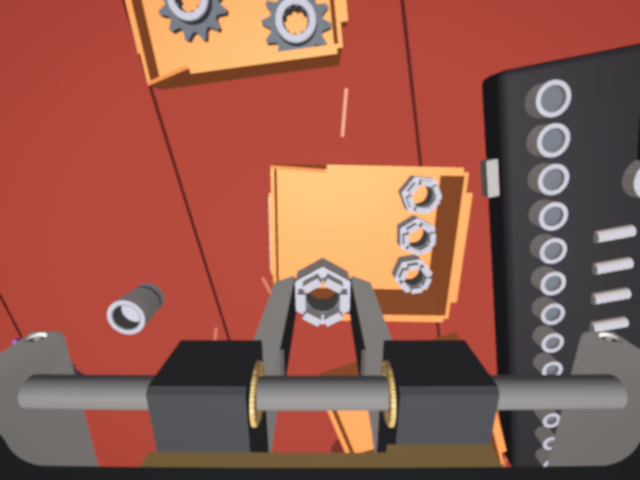

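The nut is held upright at (322,292), over the free front floor of the nut bin, with stock nuts at (420,195) to (412,275). I'll lower it.

```bash
python3 -m creep '[[-1,[0.1,0.05,3],0],[-1,[0.1,0.05,6],0],[-1,[0.1,0.05,9],0],[-1,[0.1,0.05,10.8],0],[-1,[0.1,0.05,11.4],0],[-1,[0.1,0.05,11.6],0],[-1,[0.1,0.05,11.6],0],[-1,[0.1,0.05,11.6],0],[0,[0.1,0.05,11.6],0],[0,[0.1,0.05,11.6],0],[0,[0.1,0.05,11.6],0],[0,[0.1,0.05,11.6],0]]';  python3 -m creep '[[0,[0,0,0],0],[0,[0,0,-2],0],[0,[0,0,-6],0],[0,[0,0,-10],0],[0,[0,0,-12],0],[0,[0,0,-12],0],[0,[0,0,-12],0]]'; python3 go.py 476.3 -58.4 140 -11
```

```text
clock: 19.4
eef_pos: [668.4, 94.4, 21.6]
eef_rot: [3.141, -0.0, 1.38]
wrist_force: [-0.3, 1.1, 0.8]
finger_gap: 46.9
finger_force: 0.0
clock: 20.1
eef_pos: [668.2, 94.3, 140.7]
eef_rot: [-3.141, 0.0, 1.38]
wrist_force: [-0.3, 1.1, -0.5]
finger_gap: 46.9
finger_force: 0.0
 shift [-18.63 -15.95   0.08] roll 0.02 -> q6 1
```

```bash
python3 -m creep '[[0.45,[-18.6,-16,0],14.2],[0.45,[-18.6,-16,0],14.2],[0.45,[-18.6,-16,0],14.2],[0.45,[-18.6,-16,0],14.2],[0.45,[-18.6,-16,0],14.2],[0.45,[-18.6,-16,0],14.2],[0.45,[-18.6,-16,0],14.2],[0.45,[-18.6,-16,0],14.2],[0.45,[-18.6,-16,0],14.2],[0.45,[-18.6,-16,0],14.2],[0.45,[-18.6,-16,0],14.2],[0.45,[-18.6,-16,0],14.2]]';  python3 go.py 476.3 -58.4 17 -82;python3 - <<'E'
from h import *
p,im=snap('wrist','w8.png'); print(w2px(p,[476.3,-58.4,14]))
E
```

```text
clock: 21.3
eef_pos: [475.8, -57.9, 140.9]
eef_rot: [-3.141, 0.001, 0.142]
wrist_force: [0.6, -0.1, 0.1]
finger_gap: 67.9
finger_force: 0.0
 shift [ 0.05  0.06 12.39] roll 0.03 -> q6 71
 shift [ 0.05  0.06 12.39] roll -35.97 -> q6 -109
[322.9685521  237.27324974]
```

View pics/w8.png

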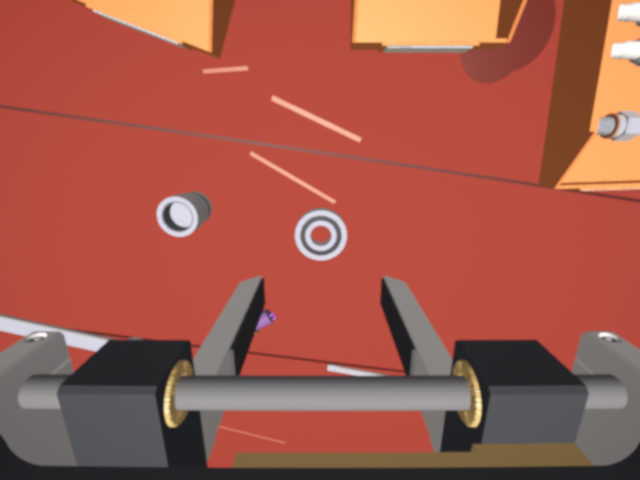

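The bearing is at (321,235), about 2 mm from the prediction. I'll correct for that and grip.

```bash
python3 -m creep '[[0.45,[0.2,-0.1,3],0],[0.45,[0.2,-0.1,6],0],[0.45,[0.2,-0.1,9],0],[0.45,[0.2,-0.1,11.5],0],[0.45,[0.2,-0.1,12.5],0],[0.45,[0.2,-0.1,12.5],0],[0.45,[0.2,-0.1,12.5],0],[-1,[0.2,-0.1,12.5],0],[-1,[0.2,-0.1,12.5],0],[-1,[0.2,-0.1,12.5],0],[-1,[0.2,-0.1,12.5],0],[-1,[0.2,-0.1,12.5],0]]' 30; python3 -m creep '[[-1,[0,0,0],0],[-1,[0,0,-1],0],[-1,[0,0,-4],0],[-1,[0,0,-8],0],[-1,[0,0,-12],0],[-1,[0,0,-12],0],[-1,[0,0,-12],0]]'; python3 go.py 687.6 -111.6 136 -82
```

```text
clock: 22.55
eef_pos: [478.1, -56.7, 16.8]
eef_rot: [3.141, -0.001, 0.141]
wrist_force: [-1.3, 0.6, 6.3]
finger_gap: 46.3
finger_force: 30.0
clock: 23.25
eef_pos: [478.0, -56.7, 137.1]
eef_rot: [3.141, -0.001, 0.141]
wrist_force: [-0.5, -0.6, -1.5]
finger_gap: 46.2
finger_force: 30.0
 shift [19.98  8.38  0.14] roll 0.02 -> q6 68
 shift [19.98  8.38  0.14] roll -35.98 -> q6 -112
```

```bash
python3 -m creep '[[-1,[20,8.4,0],0],[-1,[20,8.4,0],0],[-1,[20,8.4,0],0],[-1,[20,8.4,0],0],[-1,[20,8.4,0],0],[-1,[20,8.4,0],0],[-1,[20,8.4,0],0],[-1,[20,8.4,0],0],[-1,[20,8.4,0],0]]'; python3 go.py 687.6 -111.6 20.3 -82;python3 - <<'E'
from h import *
p,im=snap('wrist','w9.png')
E
```

```text
clock: 24.15
eef_pos: [687.1, -111.5, 136.7]
eef_rot: [3.142, 0.0, 0.141]
wrist_force: [0.1, -0.1, -0.9]
finger_gap: 46.1
finger_force: 30.0
 shift [ 0.05  0.02 11.64] roll 0.02 -> q6 70
 shift [ 0.05  0.02 11.64] roll -35.98 -> q6 -110
```

View pics/w9.png

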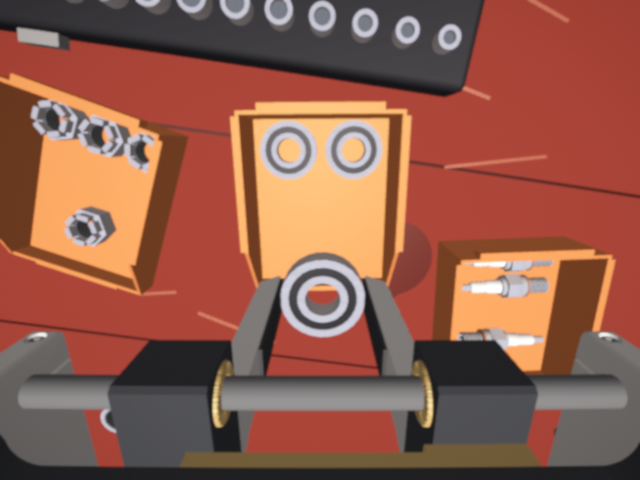

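The bearing is held level at (322,295), over the free front of its bin. The nut is seated flat at (88,228) in the nut bin. I'll lower the bearing and release.

```bash
python3 -m creep '[[-1,[0,0,3],0],[-1,[0,0,6],0],[-1,[0,0,9],0],[-1,[0,0,10.8],0],[-1,[0,0,11.4],0],[-1,[0,0,11.6],0],[-1,[0,0,11.6],0],[-1,[0,0,11.6],0],[0.35,[0,0,11.6],0],[0.35,[0,0,11.6],0],[0.35,[0,0,11.6],0],[0.35,[0,0,11.6],0]]';  python3 -m creep '[[0.35,[0,0,0],0],[0.35,[0,0,-2],0],[0.35,[0,0,-6],0],[0.35,[0,0,-10],0],[0.35,[0,0,-14],0],[0.35,[-12,0,-16],0],[0.35,[-12,0,-16],0],[0.35,[-12,0,-16],0],[0.35,[-12,0,-16],0],[0.35,[-12,0,-16],0]]';python3 - <<'E'
from h import *
p,im=snap('scene','s9.png')
cv2.imwrite('pics/c9.png',cv2.resize(im[200:390,130:550,::-1],None,fx=1.9,fy=1.9,interpolation=cv2.INTER_CUBIC))
E
```

```text
clock: 25.4
eef_pos: [687.8, -111.8, 20.6]
eef_rot: [3.142, -0.0, 0.141]
wrist_force: [-0.5, 0.7, -1.3]
finger_gap: 63.1
finger_force: 0.0
clock: 26.4
eef_pos: [569.3, -128.7, 181.0]
eef_rot: [3.141, -0.001, 0.141]
wrist_force: [0.0, 0.1, 0.0]
finger_gap: 63.9
finger_force: 0.0
```

View pics/c9.png

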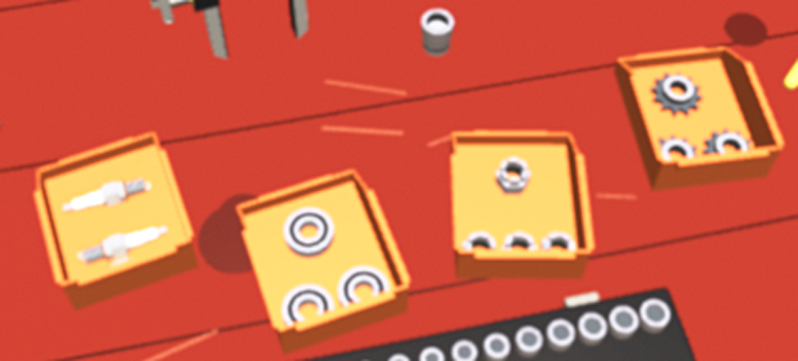

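All four parts lie flat at the front of their bins: plug (107,193), bearing (308,232), nut (513,175) and sprocket (677,92). The robot is clear, so I'm handing in.

```bash
python3 -c "
from cell import manip
print(manip.sign_off())"
```

```text
the job is handed in; nothing more can be done
None
```

The bearing, castle nut, sprocket and spark plug each lie flat at the front of their own bin in the last camera view; I never touched the tape roll or the socket, and the job was handed in at about 26 s, with no verdict returned.

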